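# Time the settling of a paint bottle held nozzle-down

## Robot

A 6-joint arm with a two-finger parallel gripper is mounted at the origin on the work surface. World frame = base frame: x ahead of the robot, y to its left, z up, the work surface at z = 0. Lengths are in m, angles in rad, forces in N, time in s.
With the tool pointing down it reaches from about 0.375 to 0.9 m from the base axis. Payload 3.1 kg.
Tool frame: the origin (TCP) lies midway between the tips of the shut fingers; the grasp point (between the pads) lies 19 mm behind it; x points along the fingers, y is the direction in which the jaws open and shut, and the axes are right-handed (so a half turn about x gives the same grasp; the last joint's range is limited). The gripper opens to 87 mm and grips with 3 to 60 N. Pads are 19 mm wide; open, the fingers measure 117 mm over their backs; the gripper's body (75 mm by 190 mm) begins 51 mm behind the grasp point.
Start: joints at [1.06, 0.527, 1.433, -0, 1.181, -0.178], TCP at [0.204, 0.591, 0.2] pointing down, gripper open.
Joint ranges: [-3.08, 3.08], [-0.75, 2.2], [0.22, 2.44], [-1.43, 4.57], [0, 2.65], [-2.85, 2.85]. Speed limits (rad/s): [2.79, 2.79, 3.14, 3.14, 3.14, 3.14].

## Interface

Orientations are given as a unit quaternion [x, y, z, w].
In Python, from rig import get_obs, imaging, robot gives the robot as it stands.
- The arm moves only by the shell command python3 -m inch 'ROWS' [FORCE]. ROWS is JSON, a list of rows, each a list of 3 entries, a list of its own where there are three numbers: the finger opening in mm, from 0 to 87, then the shift along the tool's x, y, z in mm, then the turn, a rotation vector about the tool's x, y, z in degrees. In form: [[grip, [dx, dy, dz], [wx, wy, wz]], ...]. A call has 1 to 12 rows; each row shifts and turns the pose as measured when the row begins, along the tool's axes as they then stand; what a row does not reach is not made up. A row lasts 1/8 s, in which the tool goes at most 62.5 mm and 10.7 degrees, less where a joint would pass 70% of its speed; a pose out of reach is approached as far as the arm can. A call with a gripper value outside its range is refused whole. The fingers move at their own pace and stop on an object; FORCE is the grip in N (left out, the last holds). Time passes only in rows, so rows that do not move let the fingers close. It gives the time, the measured TCP pose, the force and the opening at its end, in the units of the state.
- get_obs(): the state, without advancing time (a new reading comes with each control period).
- imaging.camera(name): name is "scene" or "side" or "wrist"; returns the picture (480x640x3 uint8, red, green, blue); there is no depth.
- imaging.camera_params(name): a dict with "camera_matrix" (3x3 intrinsics, pixels), "k1" (the pictures are not rectified: a ray, as slopes to the right and down, at radius r is drawn at 1 + k1 r^2 times it, then the intrinsics apply), "xyz" and "rotation" of the camera in the world. Camera axes: x right, y down, z forward; pixel columns grow to the right and rows downward; lengths in m; the calibration is good to about 2 mm. A picture is of the moment at which its call begins: read the wrist's pose just before it. camera_params takes no time and is no camera call; for the wrist camera it gives the pose at the moment of the call.
- robot.hand_in(): hands the job in, once; it reports no verdict.
Trained networks look in the newest picture that a camera, given by its name, has taken for a name from the list of things; names that differ only in an ending like _2 or _b are one class to them, and where a whole thing is asked for, a point or a joint stands for the part that bears it (a point fixed in the world has none). Each returns a list of dicts, best first, with "confidence" (0 to 1); they miss things now and then, are a little off and sometimes report something else, mostly with a low value. They report only what shows in the picture. A call takes as long as a camera call.
- imaging.cut_out(camera, target): "pixels" (480x640 bool, what is visible of it) and "box" ([centre column, centre row, width, height] in pixels, round what is visible of it).
- imaging.tip_of(camera, target): "pixel" ([column, row] in pixels: a listed point, or the origin of a listed thing).
The state is a dict: "time": time; "q": joint angles; "joint_velocities": joint speeds; "joint_torque": joint torques, N m; "position": TCP position; "tool_rot": TCP orientation; "ft_force": force on the tool from outside, world axes, zero at the start; "moment": the same for the moment, N m; "grip_width": finger opening in m.
Only numpy, scipy, OpenCV 4.12 (cv2) and the standard library are available. Lean on these libraries where they do the work, as an engineer would, in place of code of your own. Each camera call takes 0.05 s, during which the arm holds its last target. There are 200 camera calls.

## Task

First wind the timer: turn its key clockwise, in as many part turns as it takes, until it comes up against its stop. Then draw the tall nozzle bottle out of its rack, tip it past level so that its nozzle clearly slants downward (20 degrees or so below level), and hold it still with the nozzle over the middle of the palette, a hand's breadth or more (at least 10 cm) above it, so that the paint can settle into the nozzle. Finish while still holding the bottle there in the gripper; leave the short bottle, the brush pot and the jar where they stand.

Things in the scene. Friction and masses are not known exactly. Their poses are not given: they have to be found in the camera images.
- timer_key (a joint): angle of the winding key on the timer, rad: grows as the key is turned clockwise seen from above, from 0 (run down) to 3.8 (fully wound, hard stop). It starts between 0 and 0.5. A light spring works against the turn (about 0.08 to 0.13 N m to turn it); the works hold the key where it is left. The timer is a white drum with a paper dial, 90 mm across and 34 mm high, fixed to the table, and stands on one side of the palette, left or right.
- key_wing (a point): centre of the flat upright steel wing of the winding key, on the vertical key axis, 62 mm above the table. The wing is 36 mm long (along this point's x axis), 8 mm thick (along its y axis) and 30 mm high (z, up: from 47 to 77 mm above the table); it turns with the key. Under it a 12 mm stem, then the drum's top at 34 mm.
- rack: pale wooden bottle rack, a block 80 mm (its x) by 180 mm (its y) by 45 mm high, fixed to the table on the other side of the palette from the timer; origin at the centre of its underside. Two round bores, 39 mm wide and 40 mm deep, at its y = -48 mm and y = +48 mm, each holding one upright bottle; which bottle is in which bore varies.
- paint_bottle: the tall nozzle bottle: rigid white plastic, round, 36 mm in diameter up to 92 mm above its foot, then a shoulder and a slender black cone nozzle up to 122 mm; about 0.12 kg. Origin at the centre of its foot, z axis along the bottle towards the nozzle. It stands upright in a bore of the rack, its foot 5 mm above the table, so 77 mm of it show above the rack.
- nozzle_tip (a point): tip of the nozzle of the tall bottle, 122 mm from its foot on its axis; same axes as the bottle.
- short_bottle: the short bottle in the rack's other bore, to be left alone: white, 36 mm in diameter, flat black cap 28 mm across, 78 mm high in all; origin at the centre of its foot.
- palette: dark wooden painter's palette with dried paint patches, about 260 mm (its x) by 170 mm (its y), 8 mm thick, lying fixed on the table in front of the robot; origin at the middle of its underside, z up.
- brush_pot: white pot, 72 mm across and 100 mm high, with brushes standing in it to 200 mm, beyond the palette; to be left alone; origin at the centre of its foot.
- jar: amber glass jar with steel lid, 68 mm across and 75 mm high, beyond the palette; to be left alone; origin at the centre of its foot.

How it is judged:
On the way, in this order (a step that is already met when the one before it is completed fails the run):
1. the timer key is wound to its stop while the tall bottle still stands in the rack (value of joint timer_key above 3.55 rad and distance of paint_bottle from where it was at the start of the episode below 0.015 m), for 0.2 s.
2. the tall bottle is drawn clear of the rack in the gripper (height (world z) of paint_bottle above 0.05 m and contact force between the fingers and paint_bottle above 0.5 N), for 0.2 s.
At the end, for the whole second after the job is handed in: Key wound over 3.45 rad; tall bottle still, held by the fingers alone, tipped over 95 degrees from upright, nozzle tip over 100 mm above the palette's underside and within 70 mm (level) of its middle; short bottle, pot and jar within 30 mm of their starts (value of joint timer_key above 3.45 rad and angle between paint_bottle's own z axis and vertical above 1.66 rad and z of nozzle_tip in the frame of palette above 0.1 m and horizontal distance between nozzle_tip and palette below 0.07 m and contact force between the fingers and paint_bottle above 0.5 N and contact force between paint_bottle and rack below 0.1 N and contact force between paint_bottle and palette below 0.1 N and contact force between paint_bottle and brush_pot below 0.1 N and contact force between paint_bottle and jar below 0.1 N and contact force between paint_bottle and short_bottle below 0.1 N and linear speed of paint_bottle below 0.03 m/s and angular speed of paint_bottle below 0.3 rad/s and distance of each of short_bottle, brush_pot, jar from where it was at the start of the episode below 0.03 m); the arm keeps its last pose, push and grip.
It fails at once if the short bottle is shifted by more than 30 mm or tipped by more than 20 degrees (distance of short_bottle from where it was at the start of the episode above 0.03 m or angle between short_bottle's own z axis and vertical above 0.35 rad).
It fails at once if the brush pot is shifted by more than 30 mm or tipped by more than 20 degrees (distance of brush_pot from where it was at the start of the episode above 0.03 m or angle between brush_pot's own z axis and vertical above 0.35 rad).
It fails at once if the jar is shifted by more than 30 mm or tipped by more than 20 degrees (distance of jar from where it was at the start of the episode above 0.03 m or angle between jar's own z axis and vertical above 0.35 rad).
It also fails if it takes over 72 s, if anything falls off the work surface, if the arm or the gripper's body presses on something with over 40 N, if the wrist force passes 120 N, or if a joint passes its speed limit or range.

## Working session

There is one attempt and no reset: what is moved stays moved. The work goes in short steps, Python scripts to look and compute and a shell command to move; the robot and the scene stay as the last step left them, time stands still between calls to the robot, and variables do not carry over. Pictures are saved under pics/ and viewed, about 8 in all and at most 12, crops included, and the job is handed in when it is done.

```bash
ls; mkdir -p pics; python3 - <<'E'
from rig import get_obs, imaging, robot
import cv2, numpy as np
o=get_obs(); print({k:np.round(v,3).tolist() for k,v in o.items()})
ims=[]
for c in ("scene","side"):
    im=imaging.camera(c); ims.append(im); p=imaging.camera_params(c); print(c,p)
    cv2.imwrite(f"pics/{c}0.png",im[:,:,::-1])
    for t in ("key_wing","rack","paint_bottle","nozzle_tip","short_bottle","palette","brush_pot","jar"):
        r=imaging.tip_of(c,t); print(c,t,[(np.round(d["pixel"],1).tolist(),round(d["confidence"],2)) for d in r[:2]])
print(get_obs()["time"])
E
```

```text
pics
{'time': 0.0, 'q': [1.06, 0.528, 1.434, 0.0, 1.181, -0.178], 'joint_velocities': [-0.0, -0.0, 0.001, 0.0, -0.0, 0.001], 'joint_torque': [-0.001, -44.004, -17.659, 0.063, 0.058, -0.0], 'position': [0.203, 0.59, 0.199], 'tool_rot': [0.116, 0.698, -0.118, 0.697], 'ft_force': [0.765, 0.068, -0.244], 'moment': [0.035, -0.028, 0.029], 'grip_width': 0.087}
scene {'camera_matrix': array([[526.82332665,   0.        , 313.41150814],
       [  0.        , 526.82332665, 242.70048546],
       [  0.        ,   0.        ,   1.        ]]), 'k1': -0.030570500866244226, 'xyz': array([ 1.1814617 , -0.74391764,  0.69178355]), 'rotation': array([ 0.83182799,  0.26854951, -0.15613862, -0.45996096])}
scene key_wing [([168.1, 305.7], 0.76)]
scene rack [([369.2, 218.3], 0.74)]
scene paint_bottle [([355.8, 225.0], 0.55)]
scene nozzle_tip [([361.4, 179.1], 0.73)]
scene short_bottle [([376.2, 209.5], 0.48)]
scene palette [([279.9, 268.2], 0.59)]
scene brush_pot [([398.6, 278.5], 0.78)]
scene jar [([328.7, 338.5], 0.77)]
side {'camera_matrix': array([[491.35234872,   0.        , 324.46571769],
       [  0.        , 491.35234872, 237.14942629],
       [  0.        ,   0.        ,   1.        ]]), 'k1': 0.00225224040680347, 'xyz': array([0.28873927, 0.61981393, 0.75989236]), 'rotation': array([-0.22546206,  0.88941996, -0.3845081 ,  0.10125472])}
side key_wing [([437.0, 195.7], 0.51)]
side rack [([265.2, 421.8], 0.84)]
side paint_bottle [([276.8, 393.5], 0.68), ([234.1, 298.4], 0.38)]
side nozzle_tip [([271.7, 352.2], 0.67)]
side short_bottle [([251.0, 444.8], 0.91)]
side palette [([369.6, 293.6], 0.91)]
side brush_pot [([234.2, 296.1], 0.82)]
side jar [([304.5, 218.9], 0.82)]
0.9
```

View pics/scene0.png

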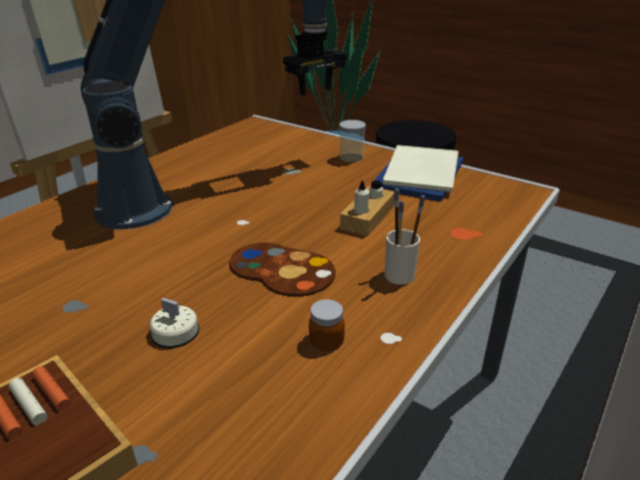

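View pics/side0.png

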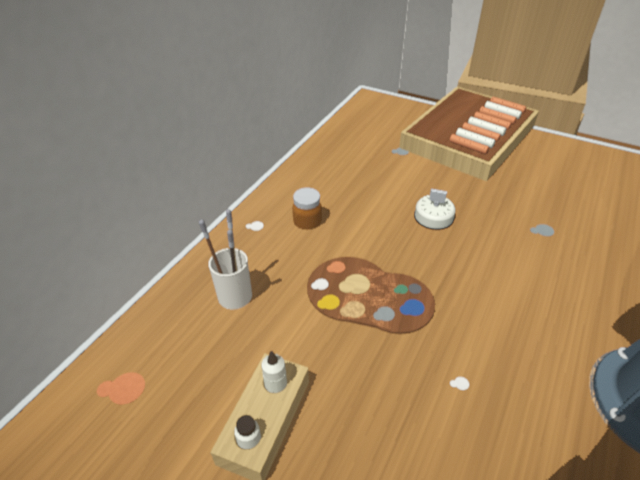

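Both pictures show the timer on the right (scene 170,310; side 436,205) and the rack on the left. The tall bottle stands at side (273,370), and the short one at (247,430). Next I triangulate.

```bash
cat > h.py <<'E'
from rig import get_obs, imaging, robot
import cv2, numpy as np
from scipy.spatial.transform import Rotation as R
np.set_printoptions(precision=4,suppress=True)
def ray(p,px):
    K=p["camera_matrix"]; d=(np.array(px,float)-K[:2,2])/[K[0,0],K[1,1]]
    u=d.copy()
    for _ in range(20): u=d/(1+p["k1"]*(u@u))
    v=R.from_quat(p["rotation"]).apply([u[0],u[1],1]); return p["xyz"],v/np.linalg.norm(v)
def tri(l):
    A=0;b=0
    for o,v in l:
        M=np.eye(3)-np.outer(v,v); A=A+M; b=b+M@o
    x=np.linalg.solve(A,b); return x,[round(float(np.linalg.norm(np.cross(x-o,v))),4) for o,v in l]
def onz(rv,z): o,v=rv; return o+v*(z-o[2])/v[2]
def proj(p,X):
    c=R.from_quat(p["rotation"]).inv().apply(np.atleast_2d(X)-p["xyz"]); u=c[:,:2]/c[:,2:]
    r2=(u**2).sum(1,keepdims=True); u=u*(1+p["k1"]*r2); K=p["camera_matrix"]; return u*[K[0,0],K[1,1]]+K[:2,2]
def toolmove(target,Rt=None):
    "rows needed: shift in tool mm, and rotvec in tool deg, to a world TCP target"
    o=get_obs(); q=R.from_quat(o["tool_rot"])
    s=q.inv().apply(np.array(target)-o["position"])*1000
    w=None if Rt is None else np.degrees((q.inv()*Rt).as_rotvec())
    return s.round(1),None if w is None else w.round(1)
E
python3 - <<'E'
from h import *
S=imaging.camera_params("scene");D=imaging.camera_params("side")
pts=dict(key_wing=([168.1,305.7],[437,195.7],.062),rack=([369.2,218.3],[265.2,421.8],0),paint=([355.8,225],[276.8,393.5],.005),noz=([361.4,179.1],[271.7,352.2],.127),short=([376.2,209.5],[251,444.8],.005),pal=([279.9,268.2],[369.6,293.6],0),pot=([398.6,278.5],[234.2,296.1],0),jar=([328.7,338.5],[304.5,218.9],0))
for k,(a,b,z) in pts.items():
    ra,rb=ray(S,a),ray(D,b); print(k,*tri([ra,rb]),onz(ra,z)[:2],onz(rb,z)[:2])
o=get_obs();print(R.from_quat(o["tool_rot"]).as_matrix())
W=imaging.camera_params("wrist");q=R.from_quat(o["tool_rot"]);print(q.inv().apply(W["xyz"]-o["position"]),(q.inv()*R.from_quat(W["rotation"])).as_matrix())
E
```

```text
key_wing [ 0.4881 -0.2754  0.0629] [0.0025, 0.0025] [ 0.4841 -0.2752] [ 0.4898 -0.2739]
rack [ 0.5611  0.3386 -0.0041] [0.003, 0.003] [0.567  0.3344] [0.557  0.3386]
paint [0.5623 0.2852 0.0012] [0.0056, 0.0056] [0.5613 0.276 ] [0.5657 0.2898]
noz [0.5633 0.2914 0.1306] [0.0003, 0.0003] [0.5595 0.2984] [0.5645 0.2894]
short [0.5572 0.3825 0.0022] [0.0026, 0.0026] [0.5616 0.3799] [0.554 0.382]
pal [0.5213 0.0136 0.0007] [0.0006, 0.0006] [0.52   0.0141] [0.5219 0.0134]
pot [ 0.7606  0.144  -0.0057] [0.0014, 0.0014] [0.7631 0.1356] [0.7584 0.1481]
jar [ 0.7505 -0.1193  0.0036] [0.0005, 0.0005] [ 0.7478 -0.1162] [ 0.7531 -0.1225]
[[-0.      0.3257  0.9455]
 [-0.      0.9455 -0.3257]
 [-1.     -0.      0.    ]]
[-0.1838  0.0006 -0.0774] [[-0.0006 -0.2821  0.9594]
 [ 1.      0.0006  0.0008]
 [-0.0008  0.9594  0.2821]]
```

```bash
python3 -m inch '[[87,[-5,-43,40.5],[0,0,0]],[87,[-5,-43,40.5],[0,0,0]],[87,[-5,-43,40.5],[0,0,0]],[87,[-5,-43,40.5],[0,0,0]],[87,[-5,-43,40.5],[0,0,0]],[87,[-5,-43,40.5],[0,0,0]],[87,[-5,-43,40.5],[0,0,0]],[87,[-5,-43,40.5],[0,0,0]],[87,[-5,-43,40.5],[0,0,0]],[87,[-5,-43,40.5],[0,0,0]],[87,[-5,-43,40.5],[0,0,0]]]' 30; python3 - <<'E'
from h import *
print(get_obs()["q"],toolmove([0.475,-.274,.23]))
E
```

```text
time: 2.28
position: [0.4819, -0.0134, 0.2587]
tool_rot: [0.116, 0.694, -0.111, 0.702]
ft_force: [-0.1, 0.2, 1.3]
grip_width: 0.0871
[-0.2661  0.2543  1.7142  0.0094  1.162  -1.5175] (array([  27.2, -249.6,   75.9]), None)
```

```bash
python3 -m inch '[[87,[5,-50,15],[0,0,0]],[87,[5,-50,15],[0,0,0]],[87,[5,-50,15],[0,0,0]],[87,[5,-50,15],[0,0,0]],[87,[5,-45,15],[0,0,0]],[87,[0,0,0],[0,0,0]],[87,[0,0,0],[0,0,0]]]'; python3 - <<'E'
from h import *
o=get_obs();print(o["q"],o["position"])
p=imaging.camera_params("wrist");im=imaging.camera("wrist")
r=imaging.tip_of("wrist","key_wing");print(r)
c=imaging.cut_out("wrist","key_wing");print([(d["box"],d["confidence"]) for d in c])
print("pred",proj(p,[.4885,-.2745,.062]))
for d in r: print(onz(ray(p,d["pixel"]),.062))
print(p["xyz"],toolmove([.4885,-.2745,.15]))
cv2.imwrite("pics/w1.png",im[:,:,::-1])
E
```

```text
time: 3.15
position: [0.4778, -0.2835, 0.2335]
tool_rot: [0.118, 0.69, -0.114, 0.705]
ft_force: [-1.7, 0.7, 0.5]
grip_width: 0.087
[-0.7463  0.3877  1.5825  0.0174  1.1577 -1.9938] [ 0.4778 -0.2835  0.2335]
[{'pixel': [326.5, 219.8], 'confidence': 0.78}]
[([326.1, 221.6, 21.7, 40.0], 0.67)]
pred [[325.8804 219.5557]]
[ 0.489 -0.274  0.062]
[ 0.4009 -0.2583  0.4158] (array([84.1, 10.4,  5.4]), None)
```

View pics/w1.png

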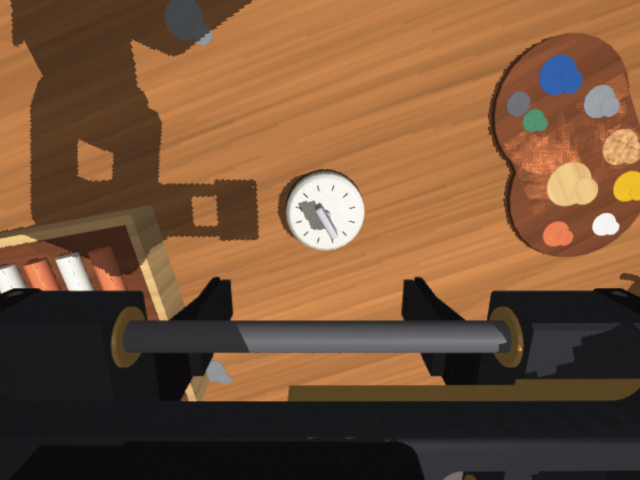

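The key stands at (326,220). Its wing runs from about (318,206) to (336,240). I fit the wing's yaw to the mask.

```bash
cat >> h.py <<'E'
def fitwing(p,mask):
    B=np.array([[x,y,z] for x in(-.018,.018) for y in(-.004,.004) for z in(-.015,.015)])
    def cost(v,s=4):
        X=R.from_euler("z",v[2]).apply(B)+[v[0],v[1],.062]
        h=cv2.convexHull((proj(p,X)*16).astype(np.int32)); m=np.zeros((480,640),np.uint8); cv2.fillConvexPoly(m,h,1,shift=4)
        return 1-(m&mask).sum()/(m|mask).sum()
    mask=mask.astype(np.uint8); from scipy.optimize import minimize
    best=min((minimize(cost,[.4885,-.2743,a],method="Nelder-Mead",options=dict(initial_simplex=np.array([.4885,-.2743,a])+[[0,0,0],[.004,0,0],[0,.004,0],[0,0,.2]])) for a in np.arange(0,np.pi,.3)),key=lambda r:r.fun)
    return best.x,best.fun
E
python3 - <<'E'
from h import *
p=imaging.camera_params("wrist");im=imaging.camera("wrist")
c=imaging.cut_out("wrist","key_wing")
v,f=fitwing(p,c[0]["pixels"]);print(v,np.degrees(v[2]),f,c[0]["box"],c[0]["pixels"].sum())
o=get_obs();z=R.from_quat(o["tool_rot"]).as_matrix()[:,2];print("tool z yaw",np.degrees(np.arctan2(z[1],z[0])),"q6",np.degrees(o["q"][5]))
x,y,w,h=map(int,c[0]["box"]);cr=im[y-40:y+40,x-50:x+50,::-1].copy();cr[c[0]["pixels"][y-40:y+40,x-50:x+50]]//=2
cv2.imwrite("pics/w2.png",np.hstack([cv2.resize(a,(400,320),interpolation=0) for a in (im[y-40:y+40,x-50:x+50,::-1],cr)]))
E
```

```text
[ 0.4885 -0.2752  0.1952] 11.18211709985257 0.14502164502164505 [327.2, 220.4, 23.3, 37.7] 414
tool z yaw -18.794760175291245 q6 -114.2531405205646
```

View pics/w2.png

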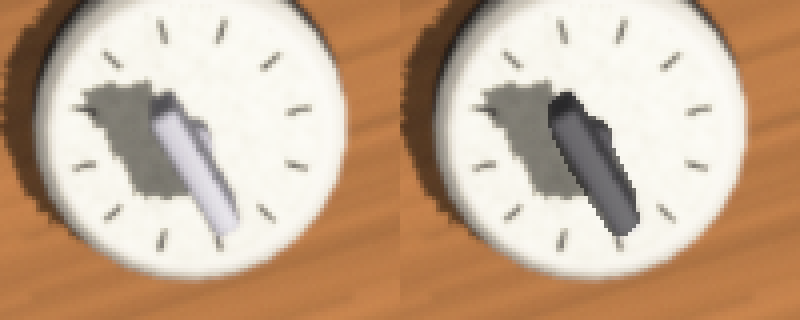

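```bash
python3 -m inch '[[60,[20,2.5,2],[-10,0,0]],[60,[20,2.5,2],[-10,0,0]],[60,[20,2,2],[-10,0,0]],[60,[20,0,0],[0,0,0]],[60,[0,0,0],[0,0,0]]]'; python3 - <<'E'
from h import *
p=imaging.camera_params("wrist");im=imaging.camera("wrist")
c=imaging.cut_out("wrist","key_wing")
for d in c:
    v,f=fitwing(p,d["pixels"]);print(d["confidence"],v,np.degrees(v[2]),f)
down=np.array([0,0,-1.])
a=np.radians(11.2);zt=np.array([np.cos(a),np.sin(a),0]);Rt=R.from_matrix(np.c_[down,np.cross(zt,down),zt])
print(toolmove([.4885,-.275,.047],Rt),np.degrees(get_obs()["q"][5]))
cv2.imwrite("pics/w3.png",im[:,:,::-1])
E
```

```text
time: 4.03
position: [0.4892, -0.2724, 0.1544]
tool_rot: [-0.079, 0.694, 0.077, 0.711]
ft_force: [0.6, 0.8, -0.3]
grip_width: 0.0605
0.8 [ 0.4896 -0.275   0.1874] 10.736870467488348 0.13266998341625202
(array([109. ,   0.2,  -5. ]), array([1.4, 1.5, 0.5])) -144.3116124745297
```

View pics/w3.png

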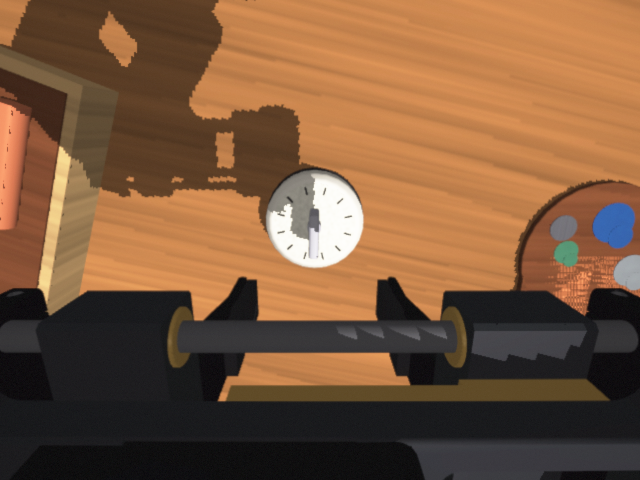

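```bash
python3 -m inch '[[40,[35,0,-2],[1,1.5,0.5]],[40,[35,0,0],[0,0,0]],[40,[20,0,0],[0,0,0]],[40,[0,0,0],[0,0,0]]]'; python3 - <<'E'
from h import *
down=np.array([0,0,-1.])
a=np.radians(11.);zt=np.array([np.cos(a),np.sin(a),0]);Rt=R.from_matrix(np.c_[down,np.cross(zt,down),zt])
print(toolmove([.489,-.275,.047],Rt),np.degrees(get_obs()["q"][5]))
E
```

```text
time: 4.62
position: [0.4943, -0.2776, 0.0699]
tool_rot: [-0.075, 0.7, 0.068, 0.707]
ft_force: [-0.1, -0.4, 0.6]
grip_width: 0.0407
(array([22.9,  3.8, -4.9]), array([0.6, 0.4, 0.6])) -142.16405756892212
```

```bash
python3 -m inch '[[40,[0,3.8,-5],[0.5,0.4,0.5]],[40,[11,0,0],[0,0,0]],[40,[10,0,0],[0,0,0]],[40,[0,0,0],[0,0,0]]]'; python3 - <<'E'
from h import *
down=np.array([0,0,-1.])
a=np.radians(11.);zt=np.array([np.cos(a),np.sin(a),0]);Rt=R.from_matrix(np.c_[down,np.cross(zt,down),zt])
print(toolmove([.489,-.275,.047],Rt),np.degrees(get_obs()["q"][5]))
E
```

```text
time: 5.12
position: [0.4904, -0.2765, 0.0513]
tool_rot: [-0.071, 0.702, 0.066, 0.706]
ft_force: [-0.2, -1.2, 0.0]
grip_width: 0.0401
(array([ 4.3,  1.7, -1.2]), array([0.1, 0.3, 0.4])) -141.78550143382878
```

```bash
python3 -m inch '[[30,[4,1.5,-1.2],[0,0.3,0.4]],[20,[0,0,0],[0,0,0]],[0,[0,0,0],[0,0,0]],[0,[0,0,0],[0,0,0]],[0,[0,0,0],[0,0,0]],[0,[0,0,0],[0,0,0]]]' 40; python3 - <<'E'
from h import *
o=get_obs();print(np.degrees(o["q"][5]),o["moment"])
E
```

```text
time: 5.88
position: [0.4893, -0.2757, 0.0472]
tool_rot: [-0.069, 0.704, 0.068, 0.704]
ft_force: [1.1, -0.5, -2.0]
grip_width: 0.0075
-141.81742175303148 [ 0.0268 -0.0331  0.0567]
```

```bash
python3 -m inch '[[0,[0,0,0],[10,0,0]],[0,[0,0,0],[10,0,0]],[0,[0,0,0],[10,0,0]],[0,[0,0,0],[10,0,0]],[0,[0,0,0],[10,0,0]],[0,[0,0,0],[10,0,0]]]'; python3 - <<'E'
from h import *
o=get_obs();print(np.degrees(o["q"][5]),o["moment"]);print(R.from_quat(o["tool_rot"]).as_matrix(),toolmove([.489,-.2755,.047]))
E
```

```text
time: 6.62
position: [0.4892, -0.2758, 0.0472]
tool_rot: [0.302, 0.639, -0.303, 0.639]
ft_force: [0.1, -0.1, -1.2]
grip_width: 0.0073
-79.94097260619783 [-0.1326  0.0016  0.0764]
[[-0.0005  0.774   0.6332]
 [-0.0019  0.6332 -0.774 ]
 [-1.     -0.0016  0.0011]] (array([ 0.2,  0.1, -0.4]), None)
```

```bash
python3 -m inch '[[0,[0,0,0],[10,0,0]],[0,[0,0,0],[10,0,0]],[0,[0,0,0],[10,0,0]],[0,[0,0,0],[10,0,0]],[0,[0,0,0],[10,0,0]],[0,[0,0,0],[10,0,0]],[0,[0,0,0],[10,0,0]],[0,[0,0,0],[10,0,0]]]'; python3 - <<'E'
from h import *
o=get_obs();print(np.degrees(o["q"][5]),o["moment"]);print(R.from_quat(o["tool_rot"]).as_matrix(),toolmove([.489,-.2755,.047]))
E
```

```text
time: 7.62
position: [0.489, -0.2759, 0.0472]
tool_rot: [-0.648, -0.28, 0.65, -0.282]
ft_force: [-0.8, -0.2, 0.1]
grip_width: 0.0074
2.635646474612848 [-0.1099  0.0995  0.0706]
[[-0.0012  0.7291 -0.6844]
 [-0.0028 -0.6844 -0.7291]
 [-1.      0.001   0.0029]] (array([ 0.2, -0.3, -0.3]), None)
```

```bash
python3 -m inch '[[0,[0,0,0],[10,0,0]],[0,[0,0,0],[10,0,0]],[0,[0,0,0],[10,0,0]],[0,[0,0,0],[8,0,0]]]'; for i in 1; do python3 - <<'E'
from h import *
o=get_obs();print(np.degrees(o["q"][5]),o["moment"],toolmove([.489,-.2755,.047]))
E
done; python3 -m inch '[[0,[0,0,0],[4,0,0]],[0,[0,0,0],[4,0,0]]]';  python3 - <<'E'
from h import *
o=get_obs();print(np.degrees(o["q"][5]),o["moment"],toolmove([.489,-.2755,.047]))
E
```

```text
time: 8.12
position: [0.4889, -0.2758, 0.0472]
tool_rot: [-0.705, -0.046, 0.706, -0.048]
ft_force: [0.5, -0.1, -1.3]
grip_width: 0.0077
41.859873883063564 [-0.0428  0.1768  0.1309] (array([ 0.2, -0.3, -0.1]), None)
time: 8.38
position: [0.4889, -0.2758, 0.0472]
tool_rot: [-0.707, 0.005, 0.708, 0.002]
ft_force: [-0.4, -0.0, -1.0]
grip_width: 0.0074
50.1214949733937 [-0.1592  0.1722  0.0957] (array([ 0.2, -0.3, -0.1]), None)
```

```bash
for i in 1; do python3 -m inch '[[0,[0,0,0],[4,0,0]],[0,[0,0,0],[4,0,0]]]'>/dev/null;  python3 -c '
from h import *
o=get_obs();print(np.degrees(o["q"][5]),o["moment"],o["ft_force"])'
python3 -m inch '[[0,[0,0,0],[4,0,0]],[0,[0,0,0],[4,0,0]]]' >/dev/null;  python3 -c '
from h import *
o=get_obs();print(np.degrees(o["q"][5]),o["moment"],o["ft_force"],o["grip_width"],toolmove([.489,-.2755,.047]))'; done
```

```text
58.34907488457246 [-0.1183  0.1074  0.1265] [ 0.6174 -0.7235 -0.9775]
66.50060393252207 [-0.0359  0.1278  0.6309] [-0.6367 -0.6857 -1.0557] 0.007756899372547578 (array([ 0.2, -0.4, -0. ]), None)
```

```bash
python3 -m inch '[[0,[0,0,0],[4,0,0]],[0,[0,0,0],[3,0,0]]]';  python3 -c '
from h import *
o=get_obs();print(np.degrees(o["q"][5]),o["moment"],o["ft_force"])'
```

```text
time: 9.12
position: [0.4888, -0.2758, 0.0472]
tool_rot: [-0.691, 0.147, 0.693, 0.143]
ft_force: [0.4, 0.3, -1.2]
grip_width: 0.0086
73.43517554154954 [-0.0004  0.1108  0.9302] [ 0.36    0.31   -1.1856]
```

The moment about the key axis rose from about 0.12 to 0.93 N m after roughly 208° of turn, so the key is at its stop. I release it and lift off.

```bash
python3 -m inch '[[0,[0,0,0],[0,0,0]],[0,[0,0,0],[0,0,0]],[40,[0,0,0],[0,0,0]],[40,[0,0,0],[0,0,0]],[40,[0,0,0],[0,0,0]],[40,[-25,0,0],[0,0,0]],[60,[-50,0,0],[0,0,0]],[60,[-50,0,0],[0,0,0]],[60,[-30,0,0],[0,0,0]],[60,[0,0,0],[0,0,0]]]';  python3 - <<'E'
from h import *
o=get_obs();print(o["q"],o["moment"],o["ft_force"])
p=imaging.camera_params("wrist");im=imaging.camera("wrist");cv2.imwrite("pics/w4.png",im[:,:,::-1])
for d in imaging.cut_out("wrist","key_wing"):
    v,f=fitwing(p,d["pixels"]);print(d["confidence"],v,np.degrees(v[2]),f)
E
```

```text
time: 10.38
position: [0.4893, -0.2746, 0.2064]
tool_rot: [-0.691, 0.148, 0.692, 0.145]
ft_force: [-0.9, 0.1, -0.1]
grip_width: 0.0594
[-0.7084  0.4346  1.5875 -0.0042  1.1198  1.2816] [-0.0052  0.1295 -0.041 ] [-0.8555  0.069  -0.0741]
0.69 [ 0.4907 -0.2755 -0.2525] -14.465923478160292 0.21748878923766812
0.2 [ 0.4885 -0.2743  0.    ] 0.0 1.0
```

The wing's yaw went from 11° to −14.5° plus half a turn. That is about 205° (3.59 rad) of turn, which fits the stop. The next helper works out constant rows to a tilted pose.

```bash
cat >> h.py <<'E'
from scipy.linalg import logm,expm
def rows(target,Rt,N=None):
    o=get_obs(); T=np.eye(4);T[:3,:3]=R.from_quat(o["tool_rot"]).as_matrix();T[:3,3]=o["position"]
    G=np.eye(4);G[:3,:3]=Rt.as_matrix();G[:3,3]=target; D=np.linalg.inv(T)@G
    ang=np.degrees(R.from_matrix(D[:3,:3]).magnitude()); N=N or int(np.ceil(max(ang/9.5,np.linalg.norm(D[:3,3])/.055,1)))
    E=expm(np.real(logm(D))/N); mid=T@np.linalg.matrix_power(E,N//2)
    print(N,"x",(E[:3,3]*1000).round(1),np.degrees(R.from_matrix(E[:3,:3]).as_rotvec()).round(2),"mid",mid[:3,3],"tot ang",ang)
def pose(yaw,p):
    "tool x at yaw, pitched p below level, tool z on the under side (camera on top)"
    c,s=np.cos(np.radians(yaw)),np.sin(np.radians(yaw));C,S=np.cos(np.radians(p)),np.sin(np.radians(p))
    x=np.array([c*C,s*C,-S]);z=np.array([-c*S,-s*S,-C]);return R.from_matrix(np.c_[x,np.cross(z,x),z])
E
python3 - <<'E'
from h import *
rows([.45,0,.3],pose(0,60)); rows([.45,0,.3],pose(10,60))
E
```

```text
6 x [-18.9 -43.5  13.7] [-3.89  5.   -1.05] mid [ 0.4892 -0.136   0.258 ] tot ang 38.538569532197954
6 x [-17.8 -45.2  10.7] [-5.52  4.93 -1.48] mid [ 0.4953 -0.1347  0.2565] tot ang 45.27617127414724
```

```bash
python3 -m inch '[[60,[-19,-43.5,13.5],[-4,5,-1]],[60,[-19,-43.5,13.5],[-4,5,-1]],[60,[-19,-43.5,13.5],[-4,5,-1]],[60,[-19,-43.5,13.5],[-4,5,-1]],[60,[-19,-43.5,13.5],[-4,5,-1]],[60,[-19,-43.5,13.5],[-4,5,-1]],[60,[0,0,0],[0,0,0]]]';  python3 - <<'E'
from h import *
from scipy.optimize import least_squares
o=get_obs();print(o["q"],R.from_quat(o["tool_rot"]).as_matrix())
q=o["q"]
D=[([1.06,.528,1.434,0,1.181],[.203,.59,.199]),([-.2661,.2543,1.7142,.0094,1.162],[.4819,-.0134,.2587]),([-.7463,.3877,1.5825,.0174,1.1577],[.4778,-.2835,.2335]),([-.7084,.4346,1.5875,-.0042,1.1198],[.4893,-.2746,.2064]),(list(q[:5]),list(o["position"]))]
def f(v):
    e=[]
    for q,p in D:
        s=q[1]+q[2]; t=s+q[4]
        e+= [v[0]*np.sin(q[1])+v[1]*np.sin(s)+v[2]*np.sin(t)+v[4]*np.cos(s)-np.hypot(p[0],p[1]), v[3]+v[0]*np.cos(q[1])+v[1]*np.cos(s)+v[2]*np.cos(t)-v[4]*np.sin(s)-p[2]]
    return e
for fixed in (0,1):
    g=(lambda v:f(np.r_[v,0])) if fixed else f
    r=least_squares(g,[.5,.4,.3,.2,0][:5-fixed]);print(r.x,np.abs(r.fun).max())
E
```

```text
time: 11.35
position: [0.4398, 0.0095, 0.2883]
tool_rot: [0.863, 0.009, -0.505, 0.002]
ft_force: [-0.1, -0.6, -0.1]
grip_width: 0.0605
[-0.391  -0.0568  2.1262  0.3479  0.6259  0.9269] [[ 0.4907  0.0175 -0.8712]
 [ 0.0138 -0.9998 -0.0123]
 [-0.8712 -0.006  -0.4908]]
[0.5918 0.4102 0.411  0.3792 0.1331] 0.002143197678118658
[0.5968 0.3503 0.3874 0.2055] 0.005313896583875266
```

```bash
cat > kin.py <<'E'
from h import *
from scipy.optimize import least_squares
D=[([1.06,.528,1.434,0,1.181,-.178],[.203,.59,.199]),([-.2661,.2543,1.7142,.0094,1.162,-1.5175],[.4819,-.0134,.2587]),([-.7463,.3877,1.5825,.0174,1.1577,-1.9938],[.4778,-.2835,.2335]),([-.7084,.4346,1.5875,-.0042,1.1198,1.2816],[.4893,-.2746,.2064]),([-.391,-.0568,2.1262,.3479,.6259,.9269],[.4398,.0095,.2883])]
def fk(q,v):
    L1,L2,L3,h,a,d=v; Q=R.from_euler("z",q[0]); p=np.array([0,0,h])+Q.apply([0,d,0])
    Q=Q*R.from_euler("y",q[1]); p=p+Q.apply([0,0,L1]); Q=Q*R.from_euler("y",q[2]); p=p+Q.apply([a,0,L2])
    Q=Q*R.from_euler("z",q[3])*R.from_euler("y",q[4]); p=p+Q.apply([0,0,L3]); Q=Q*R.from_euler("z",q[5])
    return p,Q*R.from_matrix(M)
M=np.array([[0,0,-1],[0,1,0],[1,0,0.]])  # flange->tool, fixed below
def fit():
    r=least_squares(lambda v:np.concatenate([fk(q,v)[0]-p for q,p in D]),[.59,.4,.4,.35,.1,.11]); return r
V=fit().x
LO=np.array([-3.08,-.75,.22,-1.43,0,-2.85]);HI=np.array([3.08,2.2,2.44,4.57,2.65,2.85])
def ik(p,Rt,q0):
    g=lambda q:np.r_[(fk(q,V)[0]-p)*5,(Rt.inv()*fk(q,V)[1]).as_rotvec()]
    r=least_squares(g,np.clip(q0,LO+.01,HI-.01),bounds=(LO,HI)); return r.x,np.abs(r.fun).max()
E
python3 - <<'E'
from kin import *
import kin
r=fit();print(r.x,r.fun.round(4))
o=get_obs();Q=R.from_quat(o["tool_rot"])
# determine flange->tool from present state
kin.M=np.eye(3);F=fk(o["q"],r.x)[1];print((F.inv()*Q).as_matrix())
E
```

```text
[0.5883 0.39   0.3275 0.27   0.1108 0.1111] [ 0.0004  0.0001  0.0005 -0.0001  0.0001 -0.0001 -0.0001  0.0001 -0.0001
  0.      0.     -0.0002  0.      0.0001 -0.0002]
[[ 0. -1. -0.]
 [ 0.  0. -1.]
 [ 1.  0.  0.]]
```

```bash
sed -i 's/^M=.*/M=np.array([[0,-1,0],[0,0,-1],[1,0,0.]])/' kin.py; python3 - <<'E'
from kin import *
q0=get_obs()["q"]; B=np.array([.5635,.290,.075])
for p in (30,40):
  for yaw in (0,15,27):
    Rg=pose(yaw,p); x=Rg.apply([1,0,0])
    qg,e=ik(B+.019*x,Rg,q0+[.7,.5,-.3,-.3,0,0]); qa,ea=ik(B-.08*x,Rg,qg); ql,el=ik(B+.019*x+[0,0,.1],Rg,qg)
    if max(e,ea,el)>.01: print(p,yaw,"no",round(e,3),round(ea,3),round(el,3),qg); continue
    print("GRASP",p,yaw,"q",qg,"app",qa,"lift",ql)
    bz=Rg.inv().apply([0,0,1])
    for p2 in (0,15,30):
      c=(-.36-np.sin(np.radians(p))*np.sin(np.radians(p2)))/np.cos(np.radians(p))/np.cos(np.radians(p2)); 
      if c<-1: continue
      ph=np.degrees(np.arccos(c))
      for yaw2 in (-30,0,20):
       for s in (-1,):
        Rf=pose(yaw2,p2)*R.from_euler("x",s*ph,degrees=True); b=Rf.apply(bz)
        G=np.array([.521,.0135,.15])-.052*b
        qf=None
        q=ql; 
        # follow roll first
        for k in np.linspace(0,1,12):
            q,e=ik((1-k)*(B+[0,0,.1])+k*G+.019*(pose(yaw+(yaw2-yaw)*k,p+(p2-p)*k)*R.from_euler("x",s*ph*k,degrees=True)).apply([1,0,0]),pose(yaw+(yaw2-yaw)*k,p+(p2-p)*k)*R.from_euler("x",s*ph*k,degrees=True),q)
        if e<.01: print("   fin",p2,yaw2,s,"phi",round(ph),"q",q)
E
```

```text
30 0 no 0.472 0.469 0.362 [0.2824 0.6301 1.9215 0.3213 0.     1.4482]
GRASP 30 15 q [ 0.3269  0.9368  2.2124  3.2064  1.0548 -1.5702] app [ 0.3471  0.8836  2.4352  3.2202  1.2238 -1.5548] lift [ 0.3269  0.66    2.206   3.2224  0.7723 -1.5962]
30 27 no 0.0 0.041 0.0 [ 0.1704  0.946   2.2394  2.8478  1.0891 -1.5855]
40 0 no 0.319 0.306 0.213 [0.2837 0.6431 1.9285 0.1947 0.     1.5923]
40 15 no 0.299 0.273 0.0 [0.2997 0.6439 1.9235 1.0606 0.     0.539 ]
GRASP 40 27 q [ 0.1944  0.8081  2.1647  2.8152  0.7114 -1.5004] app [ 0.1266  0.6484  2.3486  2.7466  0.7378 -1.4984] lift [ 0.1944  0.5489  2.1307  2.6303  0.4421 -1.2821]
```

```bash
cat > plan.py <<'E'
from kin import *
from scipy.spatial.transform import Slerp
def follow(q,P0,R0,P1,R1,n=14):
    S=Slerp([0,1],R.concatenate([R0,R1])); st=0; e=0
    for k in np.linspace(0,1,n+1)[1:]:
        qn,e=ik((1-k)*np.array(P0)+k*np.array(P1),S(k),q); st=max(st,np.abs(qn-q).max()); q=qn
        if e>.01: break
    return q,e,st
E
python3 - <<'E'
from plan import *
o=get_obs();q0=o["q"];P0=o["position"];R0=R.from_quat(o["tool_rot"]); B=np.array([.5635,.290,.075])
for p in (20,30,40):
  for yaw in (60,75,94):
    Rg=pose(yaw,p); x=Rg.apply([1,0,0]); bz=Rg.inv().apply([0,0,1])
    q,e,s=follow(q0,P0,R0,B-.08*x+[0,0,.03],Rg)
    qg,e2,s2=follow(q,B-.08*x+[0,0,.03],Rg,B+.019*x,Rg,5); ql,e3,s3=follow(qg,B+.019*x,Rg,B+.019*x+[0,0,.1],Rg,5)
    print("GR",p,yaw,"app",q,round(e,3),round(s,2),"g",qg,round(e2,3),round(s2,2),"l",round(e3,3),round(s3,2))
    if max(e,e2,e3)>.01: continue
    for p2 in (0,15,30):
      c=(-.36-np.sin(np.radians(p))*np.sin(np.radians(p2)))/np.cos(np.radians(p))/np.cos(np.radians(p2))
      if c<-1: continue
      ph=np.degrees(np.arccos(c))
      for yaw2 in (50,75,94):
       for s in (-1,1):
        Rh=pose(yaw2,p2)*R.from_euler("x",s*ph/2,degrees=True);Rf=pose(yaw2,p2)*R.from_euler("x",s*ph,degrees=True); b=Rf.apply(bz)
        G=np.array([.521,.0135,.15])-.052*b+.019*Rf.apply([1,0,0]); L=B+.019*x+[0,0,.1]
        qh,e,s4=follow(ql,L,Rg,(G+L)/2,Rh)
        qf,e5,s5=follow(qh,(G+L)/2,Rh,G,Rf)
        if max(e,e5)<.01: print("   fin",p2,yaw2,s,round(ph),qf,round(max(s4,s5),2),"G",G)
E
```

```text
GR 20 60 app [-0.4126  0.8978  2.2226  1.674   1.2195 -1.5483] 0.0 0.3 g [-0.1746  1.0279  2.0817  1.9086  1.2109 -1.5386] 0.0 0.05 l 0.0 0.05
   fin 0 50 1 113 [-0.8649  1.1296  2.2524  1.4088  1.5313  0.1559] 0.08 G [0.5101 0.0707 0.1687]
   fin 0 75 1 113 [-0.8015  1.0315  1.9355  1.0379  1.6602  0.5433] 0.07 G [0.4869 0.0607 0.1687]
   fin 0 94 1 113 [-0.7094  1.0342  1.6992  0.8343  1.8535  0.6916] 0.11 G [0.4734 0.047  0.1687]
   fin 15 50 1 120 [-0.8159  0.9026  2.2743  1.4625  1.305   0.4804] 0.08 G [0.5153 0.0728 0.1638]
   fin 15 75 1 120 [-0.7683  0.8601  1.9666  1.0141  1.4697  0.7926] 0.09 G [0.4908 0.0649 0.1638]
   fin 15 94 1 120 [-0.6852  0.8854  1.7387  0.7855  1.6735  0.8875] 0.11 G [0.4757 0.0522 0.1638]
   fin 30 50 1 131 [-0.7028  0.6781  2.2265  1.4316  1.0644  0.9827] 0.1 G [0.5234 0.0739 0.1592]
   fin 30 75 1 131 [-0.6877  0.6983  1.9691  0.9647  1.2855  1.1591] 0.1 G [0.4976 0.0693 0.1592]
   fin 30 94 1 131 [-0.6253  0.7419  1.7713  0.7304  1.4923  1.1808] 0.12 G [0.4807 0.0586 0.1592]
GR 20 75 app [-0.4083  0.869   1.9744  1.3266  1.2801 -1.2625] 0.0 0.29
[... 6585 characters left out ...]
592  0.8738  1.2704 -0.7844] 0.0 0.25 g [-0.0986  0.8514  1.6887  1.0145  1.0958 -0.8928] 0.0 0.04 l 0.0 0.04
   fin 0 50 1 118 [-0.8149  1.1116  2.2205  1.4561  1.5487  0.3   ] 0.09 G [0.5278 0.0763 0.1687]
   fin 0 75 1 118 [-0.7617  1.0304  1.9226  1.0784  1.6607  0.6551] 0.08 G [0.5006 0.0732 0.1687]
   fin 0 94 1 118 [-0.6768  1.0342  1.6992  0.8667  1.8438  0.7966] 0.07 G [0.4823 0.0633 0.1687]
   fin 15 50 1 135 [-0.7655  0.8875  2.2276  1.4964  1.3109  0.8188] 0.09 G [0.5368 0.0759 0.1638]
   fin 15 75 1 135 [-0.7231  0.8612  1.941   1.054   1.4697  1.0957] 0.09 G [0.509  0.0767 0.1638]
   fin 15 94 1 135 [-0.646   0.8873  1.7278  0.8215  1.6657  1.1822] 0.08 G [0.489  0.0694 0.1638]
```

```bash
python3 - <<'E'
from h import *
Rg=pose(92,30);x=Rg.apply([1,0,0]);print(np.array([.5635,.29,.075])-.08*x+[0,0,.03])
rows(np.array([.5635,.29,.075])-.08*x+[0,0,.03],Rg,11)
E
```

```text
[0.5659 0.2208 0.145 ]
11 x [26.5 -5.1 -8.2] [-5.95  2.14 -5.86] mid [0.5313 0.0709 0.2045] tot ang 94.83961291000665
```

```bash
python3 -m inch '[[60,[26.5,-5,-8],[-6,2.1,-6]],[60,[26.5,-5,-8],[-6,2.1,-6]],[60,[26.5,-5,-8],[-6,2.1,-6]],[60,[26.5,-5,-8],[-6,2.1,-6]],[60,[26.5,-5,-8],[-6,2.1,-6]],[60,[26.5,-5,-8],[-6,2.1,-6]],[60,[26.5,-5,-8],[-6,2.1,-6]],[60,[0,0,0],[0,0,0]]]';  python3 - <<'E'
from h import *
Rg=pose(92,30);x=Rg.apply([1,0,0]);print(get_obs()["q"])
rows(np.array([.5635,.29,.075])-.08*x+[0,0,.03],Rg)
E
```

```text
time: 12.35
position: [0.5484, 0.0961, 0.1727]
tool_rot: [0.813, 0.448, -0.357, 0.106]
ft_force: [-1.2, 0.3, -0.0]
grip_width: 0.06
[-0.5128  0.5398  1.9799  1.0637  1.0052 -0.6077]
5 x [ 23.6  -4.8 -10.3] [-5.79  1.94 -5.06] mid [0.5643 0.1438 0.1585] tot ang 39.67501835984484
```

```bash
python3 -m inch '[[60,[23.5,-5,-10],[-6,2,-5]],[60,[23.5,-5,-10],[-6,2,-5]],[60,[23.5,-5,-10],[-6,2,-5]],[60,[23.5,-5,-10],[-6,2,-5]],[60,[20,-5,-10],[-5,2,-5]],[60,[0,0,0],[0,0,0]],[60,[0,0,0],[0,0,0]]]';  python3 - <<'E'
from h import *
Rg=pose(92,30);x=Rg.apply([1,0,0]);B=np.array([.5635,.29,.075])
rows(B-.08*x,Rg)
p=imaging.camera_params("wrist");im=imaging.camera("wrist");cv2.imwrite("pics/w5.png",im[:,:,::-1])
for t,z in (("nozzle_tip",.127),("paint_bottle",.005),("short_bottle",.005)):
    for d in imaging.tip_of("wrist",t): print(t,d,onz(ray(p,d["pixel"]),z))
X=[[.5635,.29,.127],[.5635,.29,.005]];print(proj(p,X))
E
```

```text
time: 13.22
position: [0.5612, 0.2155, 0.1428]
tool_rot: [0.672, 0.694, -0.183, 0.184]
ft_force: [-0.9, 0.3, 0.3]
grip_width: 0.0601
1 x [18.3  5.  21.4] [-0.4   0.07 -0.  ] mid [0.5612 0.2155 0.1428] tot ang 0.41017380734684467
nozzle_tip {'pixel': [325.5, 213.4], 'confidence': 0.76} [0.5656 0.2898 0.127 ]
paint_bottle {'pixel': [324.8, 305.0], 'confidence': 0.88} [0.5664 0.2889 0.005 ]
short_bottle {'pixel': [311.6, 234.6], 'confidence': 0.64} [0.549  0.3874 0.005 ]
[[322.7641 213.1889]
 [321.9658 303.9893]]
```

View pics/w5.png

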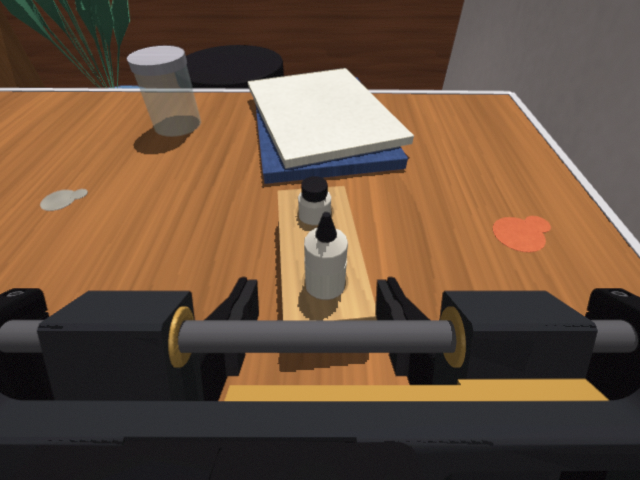

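```bash
python3 -m inch '[[60,[18,3,21],[0,0,0]],[60,[25,0,0],[0,0,0]],[60,[25,0,0],[0,0,0]],[60,[0,0,0],[0,0,0]]]';  python3 - <<'E'
from h import *
Rg=pose(92,30);x=Rg.apply([1,0,0]);B=np.array([.565,.2895,.075])
rows(B+.019*x,Rg)
E
```

```text
time: 13.92
position: [0.5632, 0.2656, 0.0911]
tool_rot: [0.673, 0.693, -0.182, 0.185]
ft_force: [-0.0, 0.7, -0.9]
grip_width: 0.0598
1 x [47.7  2.4  2. ] [-0.35  0.06 -0.24] mid [0.5632 0.2656 0.0911] tot ang 0.42550531151522414
```

```bash
python3 -m inch '[[60,[20,2.4,2],[0,0,0]],[60,[20,0,0],[0,0,0]],[60,[8,0,0],[0,0,0]],[45,[0,0,0],[0,0,0]]]';  python3 - <<'E'
from h import *
Rg=pose(92,30);x=Rg.apply([1,0,0]);B=np.array([.565,.2895,.075])
rows(B+.019*x,Rg)
p=imaging.camera_params("side");im=imaging.camera("side");cv2.imwrite("pics/s2.png",cv2.resize(im[260:480,140:420,::-1],None,fx=2.5,fy=2.5))
E
```

```text
time: 14.42
position: [0.5645, 0.3099, 0.0642]
tool_rot: [0.673, 0.693, -0.181, 0.185]
ft_force: [0.3, -0.2, -0.5]
grip_width: 0.0561
1 x [-4.  -0.2  0.8] [-0.25  0.07 -0.21] mid [0.5645 0.3099 0.0642] tot ang 0.33563502770453363
```

View pics/s2.png

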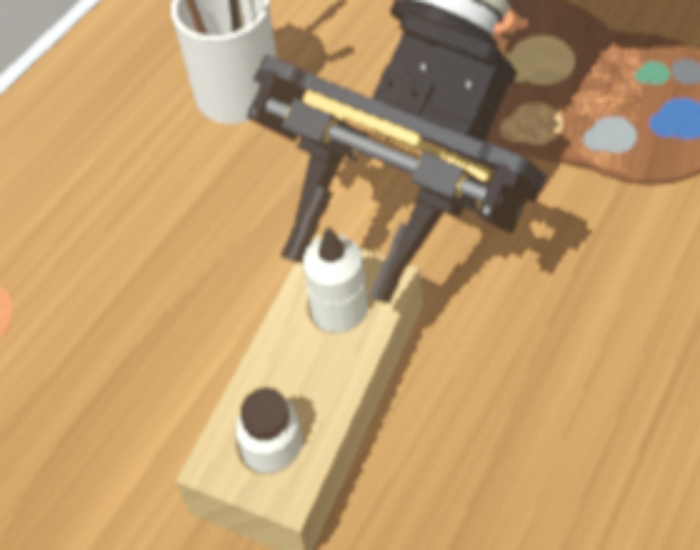

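The crop shows the fingers straddling the tall bottle (crop 335,270), clear of the pot and the short bottle. I close on it.

```bash
python3 -m inch '[[45,[-3,0,1],[0,0,0]],[30,[0,0,0],[0,0,0]],[30,[0,0,0],[0,0,0]],[20,[0,0,0],[0,0,0]],[20,[0,0,0],[0,0,0]],[20,[0,0,0],[0,0,0]]]' 35;  python3 - <<'E'
from h import *
o=get_obs();q=R.from_quat(o["tool_rot"]);print(o["ft_force"],o["grip_width"],o["position"]-.019*q.apply([1,0,0]),"up in tool",q.inv().apply([0,0,10]))
E
```

```text
time: 15.22
position: [0.566, 0.3044, 0.0656]
tool_rot: [0.674, 0.692, -0.181, 0.186]
ft_force: [0.1, -0.3, 0.4]
grip_width: 0.0339
[ 0.1072 -0.2954  0.3623] 0.03391222670454933 [0.5665 0.288  0.0751] up in tool [-5.0185 -0.0017 -8.6496]
```

```bash
python3 -m inch '[[20,[-6,0,-10.4],[0,0,0]],[20,[-10,0,-17.3],[0,0,0]],[20,[-10,0,-17.3],[0,0,0]],[20,[-10,0,-17.3],[0,0,0]],[20,[-10,0,-17.3],[0,0,0]],[20,[-10,0,-17.3],[0,0,0]],[20,[0,0,0],[0,0,0]],[20,[0,0,0],[0,0,0]]]';  python3 - <<'E'
from h import *
o=get_obs();print(o["ft_force"],o["grip_width"])
p=imaging.camera_params("wrist");im=imaging.camera("wrist");cv2.imwrite("pics/w6.png",im[:,:,::-1])
r=imaging.tip_of("wrist","nozzle_tip");print(r); q=R.from_quat(o["tool_rot"]); g=o["position"]-.019*q.apply([1,0,0]);print(g,proj(p,[g+[0,0,.052],g-[0,0,.07]]))
for c in ("scene","side"):
    imaging.camera(c); r=imaging.tip_of(c,"nozzle_tip"); b=imaging.tip_of(c,"paint_bottle"); P=imaging.camera_params(c); print(c,[d["pixel"] for d in r],[d["pixel"] for d in b],"exp",proj(P,[g+[0,0,.052],g-[0,0,.07]]))
E
```

```text
time: 16.23
position: [0.5658, 0.3048, 0.1893]
tool_rot: [0.674, 0.691, -0.179, 0.189]
ft_force: [-0.0, 0.3, -1.1]
grip_width: 0.0336
[-0.0455  0.3283 -1.1003] 0.03362004638954754
[{'pixel': [316.6, 219.2], 'confidence': 0.78}]
[0.5662 0.2884 0.1988] [[317.0127 221.2821]
 [315.6723 355.2767]]
scene [[278.5, 269.2]] [[361.7, 180.5]] exp [[363.3933 133.6626]
 [361.6051 180.4717]]
side [[265.7, 300.3]] [[272.8, 352.9]] exp [[263.6284 298.438 ]
 [271.0167 350.5663]]
```

View pics/w6.png

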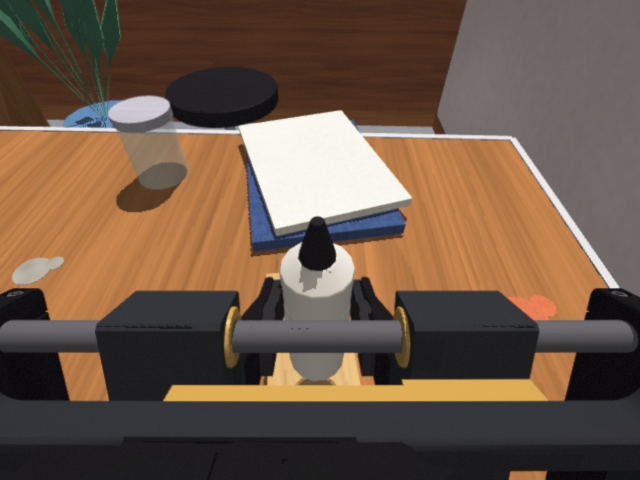

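```bash
python3 - <<'E'
from plan import *
o=get_obs();q0=R.from_quat(o["tool_rot"]);bz=q0.inv().apply([0,0,1])
Rf=pose(90,15)*R.from_euler("x",126,degrees=True);b=Rf.apply(bz);print("bottle z final",b,np.degrees(np.arccos(b[2])))
G=np.array([.521,.0135,.155])-.052*b+.019*Rf.apply([1,0,0]);print(G)
rows(G,Rf,14)
W=np.array([.52,.15,.22]);Rw=pose(90,25)*R.from_euler("x",20,degrees=True);rows(W,Rw,5)
print(follow(o["q"],o["position"],q0,W,Rw),)
E
```

```text
bottle z final [ 0.6965 -0.6179 -0.3648] 111.39484727710038
[0.4848 0.064  0.1691]
14 x [-14.5   3.9  12.3] [ 9.    0.71 -1.14] mid [0.56   0.1743 0.1597] tot ang 127.38678874073105
5 x [-30.1  -8.5  10.2] [4.2  1.07 0.07] mid [0.5499 0.2422 0.2009] tot ang 21.644718886519637
(array([-0.4822,  0.6728,  1.7805,  0.9346,  1.5113, -0.6228]), np.float64(3.164135620181696e-14), np.float64(0.023634668517008905))
```

```bash
python3 -m inch '[[20,[-30,-8.5,10],[4,1,0]],[20,[-30,-8.5,10],[4,1,0]],[20,[-30,-8.5,10],[4,1,0]],[20,[-30,-8.5,10],[4,1,0]],[20,[-30,-8.5,10],[4,1,0]],[20,[0,0,0],[0,0,0]]]';  python3 - <<'E'
from plan import *
o=get_obs();print(o["q"],o["ft_force"],o["grip_width"])
Rf=pose(90,15)*R.from_euler("x",126,degrees=True);G=np.array([.485,.064,.175])
rows(G,Rf)
E
```

```text
time: 17.38
position: [0.52, 0.1469, 0.2201]
tool_rot: [0.704, 0.656, -0.271, 0.033]
ft_force: [-0.4, -0.4, -0.9]
grip_width: 0.0337
[-0.4848  0.6765  1.7679  0.9247  1.5207 -0.6216] [-0.4089 -0.3547 -0.9363] 0.033749443056218915
12 x [-5.   5.1  5.9] [ 8.83  0.33 -0.92] mid [0.5203 0.1017 0.1906] tot ang 106.60789744626506
```

```bash
python3 -m inch '[[20,[-5,5,6],[9,0.3,-0.9]],[20,[-5,5,6],[9,0.3,-0.9]],[20,[-5,5,6],[9,0.3,-0.9]],[20,[-5,5,6],[9,0.3,-0.9]],[20,[-5,5,6],[9,0.3,-0.9]],[20,[-5,5,6],[9,0.3,-0.9]],[20,[-5,5,6],[9,0.3,-0.9]]]';  python3 - <<'E'
from plan import *
o=get_obs();print(o["q"],o["ft_force"],o["grip_width"])
Rf=pose(90,15)*R.from_euler("x",126,degrees=True);G=np.array([.485,.064,.175])
rows(G,Rf)
E
```

```text
time: 18.25
position: [0.5157, 0.0988, 0.1845]
tool_rot: [0.58, 0.448, -0.569, -0.373]
ft_force: [-0.6, 0.1, 0.1]
grip_width: 0.0342
[-0.572   0.8161  1.7099  0.8754  1.6241  0.4101] [-0.6064  0.1396  0.057 ] 0.03420291336685944
5 x [-5.8  5.1  5.6] [ 8.27  0.35 -0.95] mid [0.5054 0.0839 0.1785] tot ang 41.64094104591277
```

```bash
python3 -m inch '[[20,[-6,5,5.5],[8.5,0.3,-1]],[20,[-6,5,5.5],[8.5,0.3,-1]],[20,[-6,5,5.5],[8.5,0.3,-1]],[20,[-6,5,5.5],[8.5,0.3,-1]],[20,[-6,5,5.5],[8.5,0.3,-1]],[20,[0,0,0],[0,0,0]],[20,[0,0,0],[0,0,0]]]';  python3 - <<'E'
from plan import *
o=get_obs();q=R.from_quat(o["tool_rot"]);print(o["q"],o["ft_force"],o["grip_width"])
bz=np.array([-.502,0,-.865]);b=q.apply(bz);g=o["position"]-.019*q.apply([1,0,0]);N=g+.052*b;print("noz",N,np.degrees(np.arccos(b[2])))
l=[]
for c in ("scene","side","wrist"):
    P=imaging.camera_params(c);im=imaging.camera(c); cv2.imwrite(f"pics/f_{c}.png",im[:,:,::-1]); print(c,[(np.round(d["pixel"],1),round(d["confidence"],2)) for d in imaging.tip_of(c,"nozzle_tip")],"exp",proj(P,[N,g-.07*b]).round(1).tolist(),[(d["pixel"],round(d["confidence"],2)) for d in imaging.tip_of(c,"paint_bottle")])
cv2.imwrite("pics/f.png",np.hstack([cv2.resize(cv2.imread(f"pics/f_{c}.png")[100:400,140:540],(400,300)) for c in ("scene","side")]))
E
```

```text
time: 19.12
position: [0.4873, 0.0677, 0.1735]
tool_rot: [-0.388, -0.226, 0.672, 0.59]
ft_force: [-0.2, -0.1, -0.2]
grip_width: 0.0338
[-0.6754  0.8665  1.7716  0.8542  1.6414  1.0516] [-0.2347 -0.1157 -0.2249] 0.03381728173379314
noz [0.5228 0.0172 0.158 ] 112.9014942801888
scene [(array([279.8, 207.1]), 0.65)] exp [[278.4, 207.5], [270.2, 166.6]] [([270.9, 163.3], 0.45)]
side [(array([372.1, 238.2]), 0.93)] exp [[373.2, 237.3], [403.6, 261.5]] [([404.3, 262.3], 0.71)]
wrist [(array([318. , 220.5]), 0.83)] exp [[315.7, 221.3], [316.4, 355.0]] [([317.0, 351.6], 0.72)]
```

View pics/f.png

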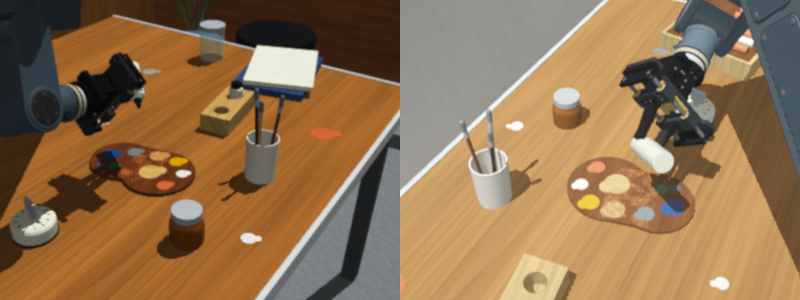

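The pictures show the bottle tipped over the palette, with the pot, jar and short bottle standing. I let it settle, then check stillness and the key before handing in.

```bash
python3 -m inch '[[20,[0,0,0],[0,0,0]],[20,[0,0,0],[0,0,0]],[20,[0,0,0],[0,0,0]],[20,[0,0,0],[0,0,0]]]';  python3 - <<'E'
from h import *
P=imaging.camera_params("scene");imaging.camera("scene")
for d in imaging.cut_out("scene","key_wing")[:1]: v,f=fitwing(P,d["pixels"]);print("wing",v[:2],np.degrees(v[2]),f)
for t in ("brush_pot","jar","short_bottle"): print(t,[np.round(d["pixel"],1) for d in imaging.tip_of("scene",t)][:1])
o=get_obs();print(o["position"],np.abs(o["joint_velocities"]).max(),o["grip_width"])
robot.hand_in()
E
```

```text
time: 20.08
position: [0.4869, 0.0671, 0.1736]
tool_rot: [-0.387, -0.225, 0.672, 0.59]
ft_force: [-0.6, -0.2, -0.6]
grip_width: 0.0336
wing [ 0.4917 -0.2777] -16.110937759570717 0.09545454545454546
brush_pot [array([400.3, 274.4])]
jar [array([328.1, 337.9])]
short_bottle [array([277.8, 269. ])]
[0.4869 0.0671 0.1736] 0.001066250801048573 0.03405992533978276
the job is handed in; nothing more can be done
```

I wound the timer key to its stop, then drew the tall bottle from the rack and tipped it over the palette. The job was handed in at about 20 s with the bottle still in the gripper.

- **Key:** I turned it clockwise about 206° in one grip. The moment about its axis rose from about 0.12 to 0.93 N m, so it was against the stop. The wing's yaw afterwards read −14.5° in the wrist picture and −16° in the last scene picture, so it stayed where it was left. The joint angle itself cannot be read directly.
- **Bottle:** From the arm's pose and the grip, it is tipped about 113° from upright, roughly 23° below level. The nozzle tip is at about (0.523, 0.017, 0.158) m. That is some 4 mm from the middle of the palette and about 158 mm above its underside. All three cameras saw the tip within about 3 pixels of where this predicts. The arm was at rest, and the finger opening of 34 mm was unchanged since the grasp.
- **Pot and jar:** Both were detected where they started, to within about 4 pixels.
- **Short bottle (one disagreement):** In the last scene check the network reported it at (278, 269), the palette's middle, where nothing is standing. I took this as a false detection, because the picture before it showed the short bottle still standing in its bore. I did not measure its position again.

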